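# Square the sensor carriage and snap it into its spring clips

## Task

Push the grey sensor carriage, which lies askew on the white tray, until it sits flat against both of the tray's fences, and let go of it there. Then pick it up square and press it down between the spring fingers of the clip stand until both ends of its shaft snap home, block upright, and let go. Leave the other things on the bench where they are.

Things in the scene. Friction and masses are not known exactly. Their poses are not given: they have to be found in the camera images.
- tray: Fixed squaring tray: white board 240 (its x) x 150 (its y) x 6 mm thick, flat on the bench. Origin: centre of its underside, z up. A low dark side fence runs along its -y edge and a taller dark end fence stands at its +x end; the other two edges are open.
- side_fence (a point): Middle of the top inner edge of the side fence: in the tray's frame the fence's inner face is at y = -62 mm and runs from x = -105 to +95 mm; its top is 15 mm above the bench (9 mm above the board). Axes as the tray's.
- end_fence (a point): Middle of the top inner edge of the end fence: in the tray's frame its inner face is at x = +105 mm and runs from y = -74 to +21 mm; its top is 32 mm above the bench (26 mm above the board). Axes as the tray's.
- squared (a point): Where the carriage's origin (carrier) lies when it is squared: a long side of the block flat on the side fence and a shaft end on the end fence, its long axis along the tray's x, either way round. In the tray's frame x = +30, y = -47, z = 6 mm. Axes as the tray's.
- carrier: Loose sensor carriage, about 0.3 kg: grey block 70 (x) x 30 (y) x 36 mm high, with a round steel shaft, 16 mm thick and 150 mm long, through it along x, standing out 40 mm at each end; the ends are alike. Origin: centre of the block's underside, z up. It starts upright on the tray's board, its origin 20 to 60 mm short of squared both ways, turned up to 0.35 rad from square.
- carrier_axis (a point): Middle of the carriage's shaft, in the centre of the block, 18 mm above the underside; axes as carrier.
- stand: Fixed clip stand: grey base 170 (its x) x 80 (its y) x 10 mm; origin: centre of its underside, on the bench, z up. Two spring clips stand on it at x = -55 and +55 mm. The carriage's block goes between them (96 mm free), its shaft along the stand's x, in both clips.
- clip_a (a point): Seated shaft axis in the clip at the stand's x = -55 mm. A clip is 14 mm long in x: a saddle post, flat top 44 mm above the bench, and a sprung steel finger on each side (+y, -y). The polished flared tips, 75 mm above the bench, have a mouth 26 mm wide that guides the shaft in and narrows to 10 mm.
- clip_b (a point): The same in the clip at x = +55 mm. Pushed straight down, the shaft meets the flared tips about 16 mm above its seat, spreads the fingers against their springs (about 9 N at most, in all for both clips) and they close over it.
- seat (a point): Where the middle of the carriage's shaft lies when it is fully home in both clips: midway between them, 52 mm above the bench (the block's underside then 34 mm above the bench). Axes as stand: x along the shaft, z up.
- amber_bottle: Bystander: small amber bottle, 44 mm diameter, 75 mm tall, standing near the clip stand. Origin: centre of its underside.
- reagent_jar: Bystander: clear jar, 60 mm diameter, 100 mm tall. Origin: centre of its underside.
- mortar: Bystander: white bowl, 96 mm diameter, 50 mm tall. Origin: centre of its underside.
- beaker: Bystander: glass beaker, 70 mm diameter, 90 mm tall. Origin: centre of its underside.
- spatula: Bystander: steel spatula 170 mm long, lying on the bench.
- driver: Bystander: screwdriver 160 mm long with a black handle, lying on the bench.
- pestle: Bystander: white pestle, 22 mm thick, about 110 to 130 mm long, lying on the bench.
Things that resemble listed ones, but are neither listed nor needed, are in the scene too. Leave any green or yellow look-alike of the stand alone. Leave any purple look-alike of the carrier alone.

How it is judged:
By the outcome, as a careful person would: the job done as asked, in the order asked, and still so for the second after the job is handed in, with the robot touching nothing.
It also fails if it takes over 61 s, if anything falls off the work surface, if the arm or the gripper's body presses on something with over 40 N, if the wrist force passes 120 N, or if a joint passes its speed limit or range.

## Robot

A 6-joint arm with a two-finger parallel gripper is mounted at the origin on the work surface. World frame = base frame: x ahead of the robot, y to its left, z up, the work surface at z = 0. Lengths are in mm, angles in rad, forces in N, time in s.
With the tool pointing down it reaches from about 425 to 925 mm from the base axis. Payload 12.5 kg.
Tool frame: the origin (TCP) lies midway between the tips of the shut fingers; the grasp point (between the pads) lies 19 mm behind it; z points along the fingers, y is the direction in which the jaws open and shut (so a half turn about z gives the same grasp; the last joint's range is limited). The gripper opens to 85 mm and grips with 20 to 120 N. Pads are 22 mm wide; open, the fingers measure 114 mm over their backs; the gripper's body (76 mm by 85 mm) begins 54 mm behind the grasp point. The pads swing forward as they close: fully open they stand 13 mm farther back than shut.
Start: joints at [1.129, 0.491, 1.559, -0, 1.092, -0.106], TCP at [205.936, 590.115, 231.327] pointing down, gripper open.
Joint ranges: [-3.1, 3.1], [-0.84, 2.19], [0.05, 2.79], [-1.13, 4.28], [0.06, 2.93], [-2.69, 2.69]. Speed limits (rad/s): [2.22, 2.22, 2.79, 3.14, 3.14, 3.14].

## Interface

Orientations are given as a unit quaternion [x, y, z, w].
In Python, from rig import bot, cams, models gives the robot as it stands.
- The arm moves only by the tool servo_tool, never from a script. Its argument "targets" is a list of rows, each a list of 2 entries, a list of its own where there are three numbers: the shift along the tool's x, y, z in m, then the turn, a rotation vector about the tool's x, y, z in rad. In form: [[[tx, ty, tz], [rx, ry, rz]], ...]. A call has 1 to 12 rows; each row is the pose to reach, as a shift and turn from the pose commanded when the call began, along the tool's axes at that moment; what a row does not reach only later rows make up. A row lasts 1/12 s, in which the tool goes at most 41.7 mm and 7.16 degrees, less where a joint would pass 70% of its speed; a pose out of reach is approached as far as the arm can. A call with a gripper value outside its range is refused whole. "fingers" is the opening, from 0 (shut) to 1 (fully open), set as the call begins (left out, the last holds). The fingers move at their own pace and stop on an object; the grip force is fixed at half the most. Time passes only in rows, so rows that repeat a pose let the fingers close. It gives the time, the measured TCP pose, the force and the opening at its end, in the units of the state.
- bot.observe(): the state, without advancing time (a new reading comes with each control period).
- cams.get_image(name): name is "scene" or "top"; returns a dict with "image" (400x640x3 uint8, blue, green, red), "range_z" (400x640 float32, mm along the optical axis (not along the pixel's ray), 0 where there is no reading), "vertical_fov" (degrees; the focal length in pixels is half the picture's height over the tangent of half this angle, whatever the lens; pixels are square), "cx", "cy" (the principal point, pixels), "world_to_cam" (4x4, takes a point from world to camera coordinates). Camera axes: x right, y down, z forward; pixel columns grow to the right and rows downward; lengths in mm; the calibration is good to about 2 mm. A picture is of the moment at which its call begins.
- bot.close_job(): hands the job in, once; it reports no verdict.
Trained networks look in a picture, given as the dict that the camera call returned (one of the last four; its "shot" number tells which), for a name from the list of things; names that differ only in an ending like _2 or _b are one class to them, and where a whole thing is asked for, a point or a joint stands for the part that bears it (a point fixed in the world has none). Each returns a list of dicts, best first, with "score" (0 to 1); they miss things now and then, are a little off and sometimes report something else, mostly with a low value. They report only what shows in the picture. A call takes as long as a camera call. They do not tell look-alikes from the thing itself.
- models.search_frame(picture, query): "location" ([row, column] in pixels, amid what is visible of it).
- models.masks_of(picture, query): "region" (400x640 bool, what is visible of it) and "location" ([row, column] in pixels, amid what is visible of it).
- models.mark_of(picture, query): "location" ([row, column] in pixels: a listed point, or the origin of a listed thing).
The state is a dict: "clock": time; "q": joint angles; "joint_vel": joint speeds; "tau": joint torques, N m; "position": TCP position; "orientation": TCP orientation; "force": force on the tool from outside, world axes, zero at the start; "torque": the same for the moment, N m; "width": opening from 0.0 (shut) to 1.0 (fully open).
Only numpy, scipy, OpenCV 4.12 (cv2) and the standard library are available. Lean on these libraries where they do the work, as an engineer would, in place of code of your own. Each camera call takes 0.05 s, during which the arm holds its last target.

## Working session

There is one attempt and no reset: what is moved stays moved. The work goes in short steps, Python scripts to look and compute and a tool call to move; the robot and the scene stay as the last step left them, time stands still between calls to the robot, and variables do not carry over. Pictures are saved under pics/ and viewed, and the job is handed in when it is done.

Besides the shell and the picture viewer there is one more tool, called after ">>>" as a command line: name --argument value ..., lists and objects as JSON in quotes. servo_tool: Moves the arm, as the interface text tells. Its arguments: {"type":"object","properties":{"targets":{"type":"array","items":{"type":"array"}},"fingers":{"type":"number"}},"required":["targets"]}

```bash
mkdir -p pics; ls
python3 - <<'E'
from rig import bot,cams,models
import cv2,numpy as np,pickle
s=bot.observe(); print(s)
for n in ("scene","top"):
    p=cams.get_image(n); cv2.imwrite(f"pics/{n}0.png",p["image"]); pickle.dump(p,open(f"{n}0.pkl","wb"))
    print(n,p["vertical_fov"],p["cx"],p["cy"],np.round(p["world_to_cam"],4).tolist(),p["shot"])
    for q in ("tray","carrier","carrier_axis","stand","seat","clip_a","squared"):
        for d in models.mark_of(p,q)[:4]: print(q,np.round(d["location"],1),round(d["score"],2))
E
```

```text
pics
{'clock': 0.0, 'q': array([ 1.12938405e+00,  4.91589570e-01,  1.55943721e+00,  1.26212018e-05,
        1.09170719e+00, -1.05618314e-01]), 'joint_vel': array([-0.00119191, -0.00041179,  0.00079691,  0.00048536, -0.00109732,
       -0.00022558]), 'tau': array([-1.19246062e-03, -6.18438220e+01, -2.61586547e+01, -1.57577283e-04,
        4.08284555e-03,  5.96990685e-05]), 'position': array([205.84135782, 589.89759253, 230.71330842]), 'orientation': array([ 1.67112117e-01,  9.85937734e-01, -5.47938035e-04, -1.59536642e-04]), 'force': array([0.25853948, 0.32312941, 0.20174952]), 'torque': array([0.02067034, 0.03687396, 0.00432059]), 'width': 0.9955026572616464}
scene 49.218681272198 320.3239991750235 197.40955798611498 [[-0.1432, 0.9897, -0.0018, 97.8142], [0.57, 0.081, -0.8177, -221.5554], [-0.8091, -0.1181, -0.5757, 1912.9322], [0.0, 0.0, 0.0, 1.0]] 1
tray [220.7 270. ] 0.76
tray [208.  169.1] 0.59
carrier [224.2 267.2] 0.93
carrier [220.8 475.1] 0.71
carrier [255.4 208.5] 0.69
carrier_axis [225.4 262.2] 0.63
carrier_axis [256.3 209.6] 0.62
carrier_axis [220.3 264.8] 0.56
carrier_axi
[... 216 characters left out ...]
.76
clip_a [210.2 387.7] 0.71
squared [226.3 271.9] 0.76
top 46.97637444425944 317.47660116227473 199.06453085514497 [[0.0169, -0.9998, -0.0126, -6.7375], [-0.9931, -0.0153, -0.1165, 517.4905], [0.1163, 0.0145, -0.9931, 1358.7353], [0.0, 0.0, 0.0, 1.0]] 2
tray [189.9 383.9] 0.57
carrier [128.7 428.7] 0.65
carrier [186.1 383.3] 0.59
carrier_axis [179.4 390.1] 0.92
carrier_axis [127.4 429.7] 0.92
carrier_axis [182. 386.] 0.57
stand [200.  269.3] 0.92
stand [293.8 207.3] 0.64
seat [194.2 268.8] 0.88
seat [263.2 273.5] 0.72
seat [296.4 200.3] 0.7
seat [177. 388.] 0.56
clip_a [251.5 289.8] 0.95
clip_a [194.4 286.6] 0.85
clip_a [294.3 222.2] 0.75
clip_a [295.8 185.7] 0.63
squared [173.9 374.7] 0.7
```

View pics/scene0.png

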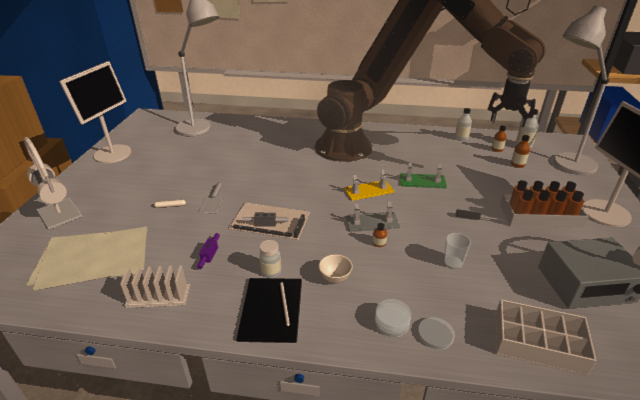

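View pics/top0.png

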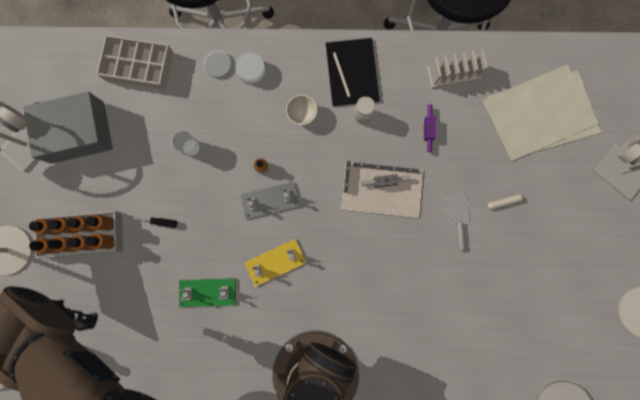

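Run:
```python
import pickle,cv2
p=pickle.load(open("top0.pkl","rb"))["image"]
cv2.imwrite("pics/top0crop.png",cv2.resize(p[100:340,160:480],None,fx=2.5,fy=2.5,interpolation=cv2.INTER_CUBIC))
p=pickle.load(open("scene0.pkl","rb"))["image"]
cv2.imwrite("pics/scene0crop.png",cv2.resize(p[120:300,180:500],None,fx=2.5,fy=2.5,interpolation=cv2.INTER_CUBIC))
```

```text
(no output)
```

View pics/top0crop.png

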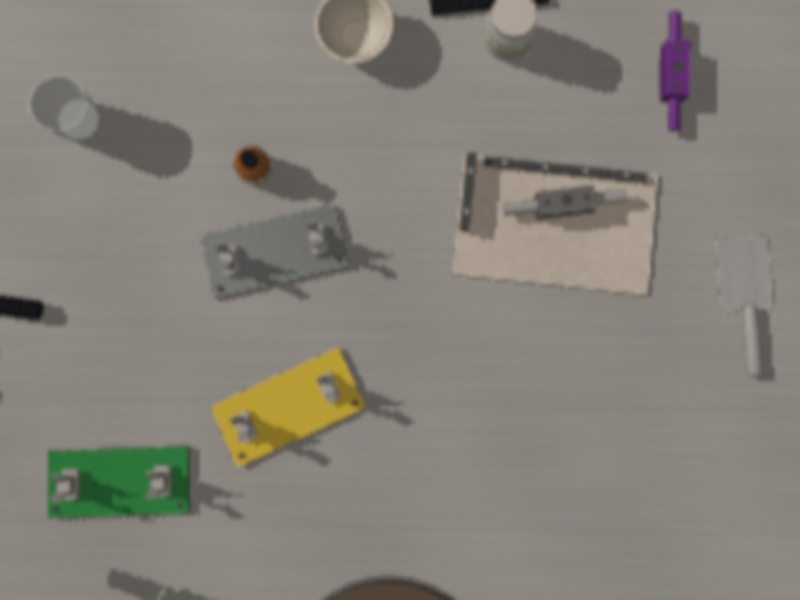

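View pics/scene0crop.png

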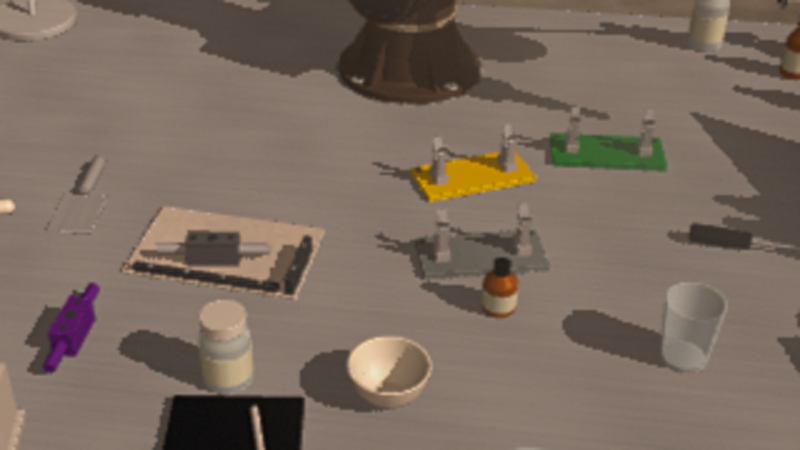

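The grey stand is at top (200,270), beside the amber bottle at (165,260). The yellow stand at (262,275) and the green one at (293,207) are look-alikes. The grey carriage is on the white tray at top (182,386), and the purple one at (128,430) is a look-alike. Next I'll measure the poses.

```bash
cat > h.py <<'E'
import numpy as np,cv2,pickle
def foc(p): return 200/np.tan(np.radians(p["vertical_fov"]/2))
def plane(p,uv,z):
    uv=np.atleast_2d(uv).astype(float); f=foc(p); M=p["world_to_cam"]; R=M[:3,:3]; t=M[:3,3]
    d=np.c_[(uv[:,0]-p["cx"])/f,(uv[:,1]-p["cy"])/f,np.ones(len(uv))]@R
    c=-R.T@t; return c+d*((z-c[2])/d[:,2])[:,None]
def proj(p,X):
    M=p["world_to_cam"]; c=np.atleast_2d(X)@M[:3,:3].T+M[:3,3]; f=foc(p)
    return np.c_[c[:,0]/c[:,2]*f+p["cx"],c[:,1]/c[:,2]*f+p["cy"]]
def cloud(p,mask=None):
    z=p["range_z"]; m=z>0
    if mask is not None: m&=mask
    v,u=np.nonzero(m); d=z[v,u]; f=foc(p)
    c=np.c_[(u-p["cx"])/f*d,(v-p["cy"])/f*d,d]; M=p["world_to_cam"]
    return (c-M[:3,3])@M[:3,:3],u,v
def rect(P):
    (c,s,a)=cv2.minAreaRect(P[:,:2].astype(np.float32)); return np.round(c,1),np.round(s,1),round(a,2)
E
python3 - <<'E'
from h import *
from rig import models,cams
for n in ("scene","top"):
    p=cams.get_image(n)
    for q,hh in (("tray",6),("carrier",24),("stand",10),("amber_bottle",40),("reagent_jar",50),("mortar",30),("beaker",50)):
        for d in models.masks_of(p,q)[:3]:
            m=d["region"]; X,u,v=cloud(p,m)
            if len(X)<5: continue
            print(n,q,round(d["score"],2),np.round(d["location"],0),m.sum(),"zpct",np.round(np.percentile(X[:,2],[2,50,98]),0),"med",np.round(np.median(X,0)),rect(X), np.round(plane(p,np.array(d["location"])[::-1],hh)[0]))
            if d["score"]>.5 and q in("tray","carrier","stand"): np.save(f"m_{n}_{q}_{int(d['location'][0])}.npy",m)
E
ls
```

```text
scene tray 0.93 [223. 276.] 1698 zpct [-1.  6. 32.] med [ 576. -173.    6.] (array([ 549. , -194.7]), array([249.4, 169.3]), 84.98) [ 571. -165.    6.]
scene tray 0.72 [219. 264.] 388 zpct [ 7. 31. 44.] med [ 589. -201.   31.] (array([ 582.2, -200.2]), array([ 32.1, 147.3]), 8.58) [ 557. -210.    6.]
scene carrier 0.87 [251. 208.] 387 zpct [ 1. 26. 39.] med [ 757. -332.   26.] (array([ 732.8, -337.8]), array([181. ,  35.3]), 4.03) [ 757. -336.   24.]
scene carrier 0.86 [219. 263.] 310 zpct [13. 32. 44.] med [ 589. -197.   32.] (array([ 582.7, -198.5]), array([ 57.2, 124.5]), 31.64) [ 578. -207.   24.]
scene carrier 0.26 [220. 370.] 862 zpct [ 1. 11. 70.] med [523. 151.  11.] (array([541.3, 167.9]), array([152.6, 185. ]), 25.36) [534. 145.  24.]
scene stand 0.98 [218. 371.] 886 zpct [ 1. 11. 70.] med [522. 147.  11.] (array([527.3, 170.6]), array([171.4, 202.9]), 30.26) [506. 147.  10.]
scene stand 0.95 [188. 367.] 715 zpct [ 1. 11. 68.] med [334. 130.  11.] (array([316.6, 125.6]), array([113.5, 170.9]), 25.98) [322. 124.  10.]
scene stand 0.59 [182. 422.] 644 zpct [ 1. 10. 67.] med [
[... 2193 characters left out ...]
zpct [ 2. 23. 54.] med [798.  58.  23.] (array([789.2,  56.3]), array([94. , 91.7]), 0.87) [787.  58.  30.]
top mortar 0.49 [145. 187.] 574 zpct [ 0. 50. 93.] med [682. 409.  50.] (array([690.4, 405. ]), array([101. ,  72.4]), 14.31) [680. 405.  30.]
top beaker 0.68 [145. 187.] 587 zpct [-0. 47. 93.] med [681. 408.  47.] (array([671.7, 412.1]), array([69.3, 95.2]), 15.61) [675. 399.  50.]
h.py
m_scene_carrier_218.npy
m_scene_carrier_251.npy
m_scene_stand_182.npy
m_scene_stand_187.npy
m_scene_stand_218.npy
m_scene_tray_219.npy
m_scene_tray_222.npy
m_top_carrier_129.npy
m_top_carrier_183.npy
m_top_stand_199.npy
m_top_stand_261.npy
m_top_stand_293.npy
m_top_tray_192.npy
pics
scene0.pkl
top0.pkl
```

```bash
cat > fit.py <<'E'
from h import *
from scipy.optimize import minimize
def boxpts(l,w,z0,z1,cx=0,cy=0):
    return np.array([[cx+sx*l/2,cy+sy*w/2,z] for sx in(-1,1) for sy in(-1,1) for z in(z0,z1)])
def pose(P,x,y,a):
    c,s=np.cos(a),np.sin(a); return np.c_[x+c*P[:,0]-s*P[:,1],y+s*P[:,0]+c*P[:,1],P[:,2]]
TRAY=[boxpts(240,150,0,6),boxpts(200,12,6,15,-5,-68),boxpts(12,95,6,32,111,-26.5)]
CAR=[boxpts(70,30,6,42),boxpts(150,16,17,31)]
STAND=[boxpts(170,80,0,10)]
S=6
def render(p,parts,x,y,a,box):
    u0,v0,u1,v1=box; im=np.zeros(((v1-v0)*S,(u1-u0)*S),np.uint8)
    for P in parts:
        uv=(proj(p,pose(P,x,y,a))-[u0-.5,v0-.5])*S
        cv2.fillConvexPoly(im,cv2.convexHull((uv*16).astype(np.int32)),1,shift=4)
    return im.reshape(v1-v0,S,u1-u0,S).mean((1,3))
def fit(p,parts,m,x0,ign=None):
    v,u=np.nonzero(m); box=(u.min()-12,v.min()-12,u.max()+13,v.max()+13)
    M=m[box[1]:box[3],box[0]:box[2]].astype(float); W=np.ones_like(M)
    if ign is not None: W=1-ign[box[1]:box[3],box[0]:box[2]]
    f=lambda t:(W*np.abs(render(p,parts,t[0],t[1],t[2]/100,box)-M)).sum()
    x0=np.array([x0[0],x0[1],x0[2]*100])
    r=minimize(f,x0,method="Nelder-Mead",options=dict(initial_simplex=x0+np.r_[[[0,0,0]],np.diag([5,5,5])]-1,xatol=.05,fatol=.1))
    return np.round([r.x[0],r.x[1],r.x[2]/100],3),r.fun,M.sum()
E
python3 - <<'E'
from fit import *
top=pickle.load(open("top0.pkl","rb")); sc=pickle.load(open("scene0.pkl","rb"))
for nm,p,f,parts,x0 in (("tray top",top,"m_top_tray_192",TRAY,(553,-193,1.48)),("tray sc",sc,"m_scene_tray_222",TRAY,(553,-193,1.48)),
 ("car top",top,"m_top_carrier_183",CAR,(576,-203,1.71)),("car sc",sc,"m_scene_carrier_218",CAR,(576,-203,1.71)),
 ("stand top",top,"m_top_stand_199",STAND,(513,150,1.82)),):
    print(nm,fit(p,parts,np.load(f+".npy"),x0))
for p,f in((top,"m_top_stand_199"),(sc,"m_scene_stand_218")):
    X,u,v=cloud(p,np.load(f+".npy")); 
    k=(X[:,2]>7)&(X[:,2]<14); print("base",rect(X[k]))
    # clip posts: tops
    k=X[:,2]>35; Y=X[k]
    c,s=np.cos(1.82),np.sin(1.82); L=(Y[:,0]-513)*c+(Y[:,1]-150)*s
    for g in(L<0,L>0): print("clip",g.sum(),np.round(Y[g].mean(0),1),np.round(Y[g].min(0)),np.round(Y[g].max(0)))
E
```

```text
tray top (array([ 553.041, -194.412,    1.481]), np.float64(546.1388888888889), np.float64(3320.0))
tray sc (array([ 553.784, -193.37 ,    1.469]), np.float64(439.36111111111103), np.float64(1698.0))
car top (array([ 577.477, -204.906,    1.716]), np.float64(49.972222222222214), np.float64(393.0))
car sc (array([ 576.226, -201.995,    1.72 ]), np.float64(147.91666666666669), np.float64(310.0))
stand top (array([514.626, 150.388,   1.823]), np.float64(54.027777777777786), np.float64(1500.0))
base (array([514. , 149.5]), array([ 80.7, 170. ]), 14.34)
clip 49 [528.9  96.1  59.6] [514.  87.  38.] [541. 105.  81.]
clip 52 [501.6 202.2  57.6] [486. 194.  35.] [516. 210.  78.]
base (array([517.5, 152.9]), array([ 86.4, 170.2]), 14.37)
clip 62 [536.5 102.1  58.3] [517.  92.  36.] [619. 174.  77.]
clip 58 [509.5 204.5  55.5] [491. 183.  36.] [616. 214.  76.]
```

Run:
```python
from fit import *
top=pickle.load(open("top0.pkl","rb")); sc=pickle.load(open("scene0.pkl","rb"))
for nm,p,a,b in (("top",top,"m_top_tray_192","m_top_carrier_183"),("sc",sc,"m_scene_tray_222","m_scene_carrier_218")):
    m=np.load(a+".npy")|np.load(b+".npy"); m=cv2.morphologyEx(m.astype(np.uint8),cv2.MORPH_CLOSE,np.ones((3,3)))
    print(nm,fit(p,TRAY+[q+[-9,-25,0] for q in CAR],m>0,(553,-193,1.48)))
def draw(im,p,P,pose_,col,k,o):
    for Q in P:
        uv=cv2.convexHull(((proj(p,pose(Q,*pose_))+.5-o)*k*8).astype(np.int32)); cv2.polylines(im,[uv],True,col,1,cv2.LINE_AA,shift=3)
for n,p,(u0,v0,u1,v1) in(("top",top,(230,150,440,230)),("sc",sc,(220,180,410,250))):
    k=3.8; im=cv2.resize(p["image"][v0:v1,u0:u1],None,fx=k,fy=k,interpolation=cv2.INTER_CUBIC); o=np.array([u0,v0])
    draw(im,p,TRAY,(553.4,-194,1.476),(0,0,255),k,o);draw(im,p,CAR,(577,-203.6,1.718),(0,255,0),k,o)
    draw(im,p,[boxpts(170,80,0,10),boxpts(14,16,44,75,-55,0),boxpts(14,16,44,75,55,0)],(514.5,150.2,1.823),(255,0,255),k,o)
    cv2.imwrite(f"pics/ov_{n}.png",im)
```

```text
top (array([ 553.041, -194.412,    1.481]), np.float64(112.13888888888889), np.float64(3754.0))
sc (array([ 553.785, -193.37 ,    1.469]), np.float64(82.36111111111111), np.float64(2055.0))
```

View pics/ov_top.png

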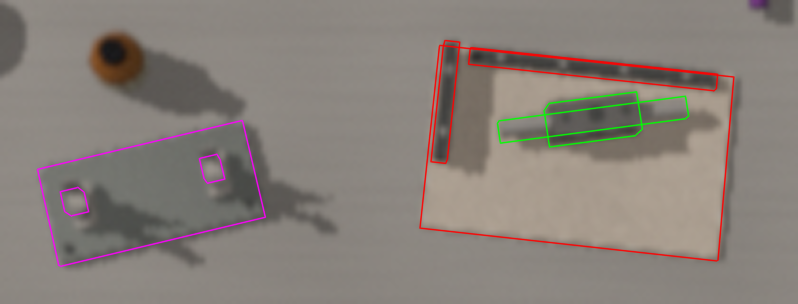

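View pics/ov_sc.png

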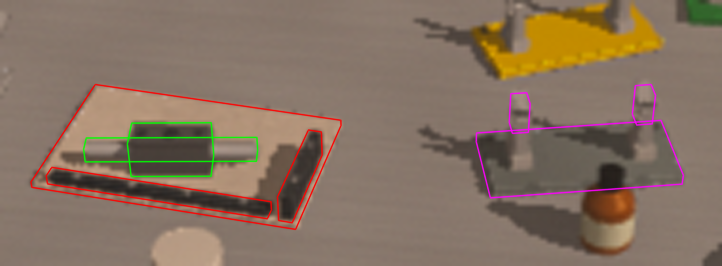

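```bash
cat > mv.py <<'E'
import numpy as np,sys
from scipy.spatial.transform import Rotation as Ro
from rig import bot
TR=(553.4,-194.0,1.476); ST=(514.5,150.2,1.823)
def loc(F,x,y):
    c,s=np.cos(F[2]),np.sin(F[2]); return np.array([F[0]+c*x-s*y,F[1]+s*x+c*y])
def inv(F,P):
    c,s=np.cos(F[2]),np.sin(F[2]); d=np.array(P[:2])-F[:2]; return np.array([c*d[0]+s*d[1],-s*d[0]+c*d[1]])
def goal(F,x,y,z,dyaw):
    psi=F[2]+dyaw; yy=np.array([np.cos(psi),np.sin(psi),0]); zz=np.array([0,0,-1.]); xx=np.cross(yy,zz)
    return np.r_[loc(F,x,y),z],Ro.from_matrix(np.c_[xx,yy,zz])
def rel(F,*g):
    s=bot.observe(); R=Ro.from_quat(s["orientation"]); P,Q=goal(F,*g)
    t=R.inv().apply(P-s["position"]); r=(R.inv()*Q).as_rotvec()
    print("goal",np.round(P,1),"shift m",np.round(t/1000,4),"turn",np.round(r,4),"|t|",round(np.linalg.norm(t)),"deg",round(np.degrees(np.linalg.norm(r)),1))
def where(F):
    s=bot.observe(); R=Ro.from_quat(s["orientation"]).as_matrix()
    print("t",round(s["clock"],2),"frame xy",np.round(inv(F,s["position"]),1),"z",round(s["position"][2],1),"yaw",round(np.arctan2(R[1,1],R[0,1])-F[2],4),"zax",np.round(R[:,2],3),"F",np.round(s["force"],1),"w",round(s["width"],3))
E
python3 - <<'E'
from mv import *
where(TR); rel(TR,-9,25,120,0); rel(TR,-9,25,15,0)
E
```

```text
t 1.6 frame xy [747.7 420.1] z 231.3 yaw -0.241 zax [ 0.  0. -1.] F [-1.1  0.4 -0.4] w 1.0
goal [ 527.7 -200.6  120. ] shift m [-0.5643 -0.6405  0.1113] turn [ 1.00e-04  0.00e+00 -2.41e-01] |t| 861 deg 13.8
goal [ 527.7 -200.6   15. ] shift m [-0.5643 -0.6405  0.2163] turn [ 1.00e-04  0.00e+00 -2.41e-01] |t| 881 deg 13.8
```

Run:
```python
from mv import *
G=(540,230,1.476)
rel(G,0,0,200,0)
```

```text
goal [540. 230. 200.] shift m [-0.4341 -0.2299  0.0313] turn [ 1.00e-04  0.00e+00 -2.41e-01] |t| 492 deg 13.8
```

>>> servo_tool --targets '[[[-0.434,-0.23,0.031],[0,0,-0.241]],[[-0.434,-0.23,0.031],[0,0,-0.241]],[[-0.434,-0.23,0.031],[0,0,-0.241]],[[-0.434,-0.23,0.031],[0,0,-0.241]],[[-0.434,-0.23,0.031],[0,0,-0.241]],[[-0.434,-0.23,0.031],[0,0,-0.241]],[[-0.434,-0.23,0.031],[0,0,-0.241]],[[-0.434,-0.23,0.031],[0,0,-0.241]],[[-0.434,-0.23,0.031],[0,0,-0.241]],[[-0.434,-0.23,0.031],[0,0,-0.241]],[[-0.434,-0.23,0.031],[0,0,-0.241]],[[-0.434,-0.23,0.031],[0,0,-0.241]]]' --fingers 0.35

```text
clock: 2.6
position: [541.5, 227.7, 200.3]
orientation: [0.048, 0.999, 0.0, 0.0]
force: [-0.3, 0.0, 0.0]
width: 0.349
```

Run:
```python
from mv import *
print(bot.observe()["position"]); where(TR); rel(TR,-9,25,90,0)
```

```text
[541.46315115 227.71261539 200.25754303]
t 2.6 frame xy [418.7  51.8] z 200.3 yaw -0.0007 zax [ 0.  0. -1.] F [-0.3  0.   0. ] w 0.349
goal [ 527.7 -200.6   90. ] shift m [-0.0271 -0.4277  0.1102] turn [ 0.0001  0.0004 -0.0007] |t| 442 deg 0.0
```

>>> servo_tool --targets '[[[-0.027,-0.428,0.11],[0,0,-0.001]],[[-0.027,-0.428,0.11],[0,0,-0.001]],[[-0.027,-0.428,0.11],[0,0,-0.001]],[[-0.027,-0.428,0.11],[0,0,-0.001]],[[-0.027,-0.428,0.11],[0,0,-0.001]],[[-0.027,-0.428,0.11],[0,0,-0.001]],[[-0.027,-0.428,0.11],[0,0,-0.001]],[[-0.027,-0.428,0.11],[0,0,-0.001]],[[-0.027,-0.428,0.11],[0,0,-0.001]],[[-0.027,-0.428,0.11],[0,0,-0.001]],[[-0.027,-0.428,0.11],[0,0,-0.001]],[[-0.027,-0.428,0.11],[0,0,-0.001]]]' --fingers 0.35

```text
clock: 3.6
position: [525.8, -203.1, 88.9]
orientation: [0.049, 0.999, -0.0, -0.0]
force: [-0.6, -0.6, -0.9]
width: 0.348
```

Run:
```python
from mv import *
from rig import cams
import cv2
p=cams.get_image("scene"); cv2.imwrite("pics/s1.png",cv2.resize(p["image"][150:300,190:400],None,fx=3.8,fy=3.8,interpolation=cv2.INTER_CUBIC))
where(TR); rel(TR,-9,25,16,0)
```

```text
t 3.65 frame xy [-9.6 26.8] z 89.5 yaw -0.0026 zax [-0.001  0.    -1.   ] F [ 0.6  0.6 -0.7] w 0.352
goal [ 527.7 -200.6   16. ] shift m [-0.0019  0.0006  0.0735] turn [ 0.0003 -0.0008 -0.0026] |t| 73 deg 0.2
```

View pics/s1.png

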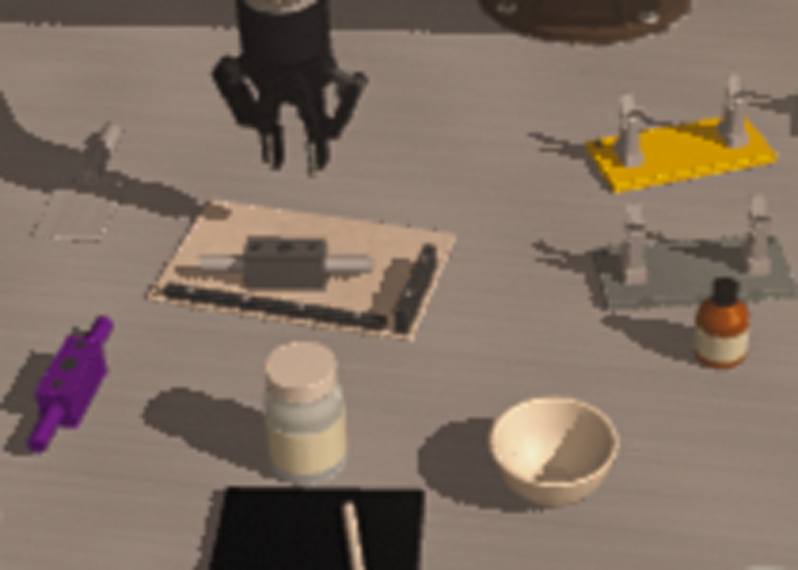

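The two fingers (picture 285,165) stand over the tray's open side, clear of the carriage at (285,262). I'll go down and start pushing along tool -x.

>>> servo_tool --targets '[[[-0.001,0.0,0.035],[0,0,-0.002]],[[-0.001,0.0,0.06],[0,0,-0.002]],[[-0.001,0.0,0.073],[0,0,-0.002]],[[-0.001,0.0,0.073],[0,0,-0.002]],[[-0.01,0.0,0.073],[0,0,-0.002]],[[-0.014,0.0,0.073],[0,0,-0.002]],[[-0.018,0.0,0.073],[0,0,-0.002]],[[-0.022,0.0,0.073],[0,0,-0.002]],[[-0.026,0.0,0.073],[0,0,-0.002]],[[-0.03,0.0,0.073],[0,0,-0.002]],[[-0.034,0.0,0.073],[0,0,-0.002]],[[-0.036,0.0,0.073],[0,0,-0.002]]]' --fingers 0.35

```text
clock: 4.65
position: [562.6, -202.1, 17.4]
orientation: [0.046, 0.999, -0.0, 0.0]
force: [-2.8, -0.2, 2.2]
width: 0.355
```

Run:
```python
from mv import *
from rig import cams
import cv2
p=cams.get_image("scene"); cv2.imwrite("pics/s2.png",cv2.resize(p["image"][190:260,210:350],None,fx=5,fy=5,interpolation=cv2.INTER_CUBIC))
where(TR)
```

```text
t 4.7 frame xy [ -7.2 -10.1] z 17.4 yaw 0.003 zax [ 0. -0. -1.] F [0.1 0.2 0.5] w 0.35
```

View pics/s2.png

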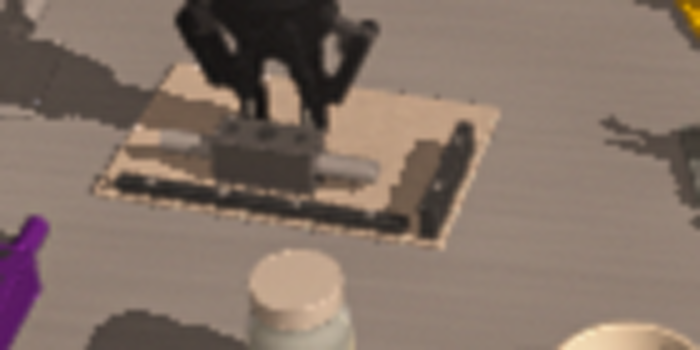

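>>> servo_tool --targets '[[[-0.002,0,0],[0,0,0]],[[-0.004,0,0],[0,0,0]],[[-0.006,0,0],[0,0,0]],[[-0.008,0,0],[0,0,0]],[[-0.01,0,0],[0,0,0]],[[-0.011,0,0],[0,0,0]]]'

```text
clock: 5.2
position: [573.4, -203.1, 17.2]
orientation: [0.046, 0.999, 0.0, 0.0]
force: [-3.1, 0.1, 1.5]
width: 0.35
```

>>> servo_tool --targets '[[[-0.001,0,0],[0,0,0]],[[-0.002,0,0],[0,0,0]],[[-0.003,0,0],[0,0,0]]]'

```text
clock: 5.45
position: [574.8, -203.2, 17.2]
orientation: [0.046, 0.999, 0.0, -0.002]
force: [-13.3, -3.1, 9.9]
width: 0.351
```

Run:
```python
from mv import *
where(TR)
```

```text
t 5.45 frame xy [ -7.1 -22.2] z 17.2 yaw 0.0033 zax [-0.003  0.001 -1.   ] F [-13.3  -3.1   9.9] w 0.351
```

>>> servo_tool --targets '[[[0.025,0,0],[0,0,-0.003]],[[0.03,0,-0.03],[0,0,-0.003]],[[0.03,0,-0.065],[0,0,-0.003]],[[0.03,-0.035,-0.075],[0,0,-0.003]],[[0.02,-0.075,-0.075],[0,0,-0.003]],[[-0.01,-0.105,-0.075],[0,0,-0.003]],[[-0.025,-0.113,-0.075],[0,0,-0.003]],[[-0.025,-0.113,-0.075],[0,0,-0.003]]]' --fingers 0.35

```text
clock: 6.12
position: [592.9, -321.3, 92.3]
orientation: [0.045, 0.999, -0.001, 0.002]
force: [0.0, -0.4, -0.0]
width: 0.35
```

Run:
```python
from mv import *
from rig import cams
import cv2,pickle
p=cams.get_image("top"); pickle.dump(p,open("t3.pkl","wb"));cv2.imwrite("pics/t3.png",cv2.resize(p["image"][140:230,320:460],None,fx=5,fy=5,interpolation=cv2.INTER_CUBIC))
p=cams.get_image("scene"); pickle.dump(p,open("s3.pkl","wb")); cv2.imwrite("pics/s3.png",cv2.resize(p["image"][160:260,200:350],None,fx=5,fy=5,interpolation=cv2.INTER_CUBIC))
where(TR); rel(TR,-120,-47,22,0)
```

```text
t 6.22 frame xy [-120.1  -48.7] z 91.8 yaw 0.0057 zax [-0.  0. -1.] F [-0.1  0.5 -0.7] w 0.353
goal [ 588.8 -317.9   22. ] shift m [0.0017 0.0001 0.0698] turn [ 0.0003 -0.0002  0.0057] |t| 70 deg 0.3
```

View pics/t3.png

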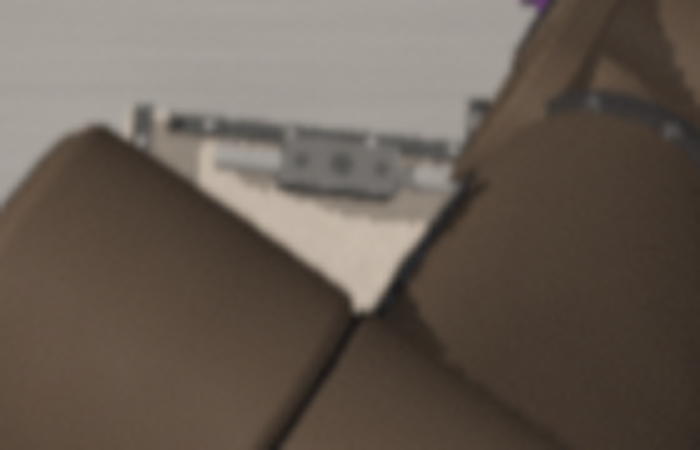

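View pics/s3.png

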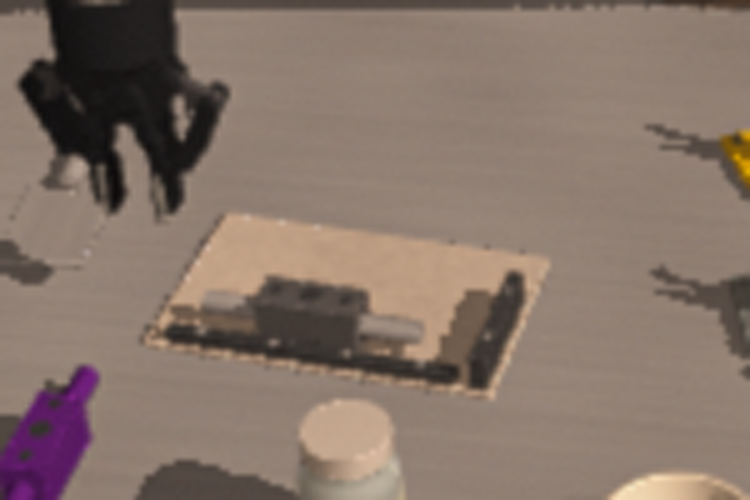

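The carriage now lies along the side fence, with its block at picture (313,312). Next I'll shut the fingers, go down past the free shaft end at (205,305) and push toward the end fence.

>>> servo_tool --targets '[[[0.002,-0.005,0],[0,0,0.006]],[[0.002,-0.007,0],[0,0,0.006]],[[0.002,-0.007,0.03],[0,0,0.006]],[[0.002,-0.007,0.06],[0,0,0.006]],[[0.002,-0.007,0.07],[0,0,0.006]],[[0.002,-0.007,0.07],[0,0,0.006]],[[0.002,0.004,0.07],[0,0,0.006]],[[0.002,0.01,0.07],[0,0,0.006]]]' --fingers 0

```text
clock: 6.88
position: [590.0, -307.2, 23.8]
orientation: [0.047, 0.999, -0.0, 0.001]
force: [-0.4, -0.2, 1.4]
width: 0.0
```

Run:
```python
from mv import *
from rig import cams
import cv2
where(TR)
p=cams.get_image("scene"); cv2.imwrite("pics/s4.png",cv2.resize(p["image"][180:260,200:330],None,fx=5,fy=5,interpolation=cv2.INTER_CUBIC))
```

```text
t 6.88 frame xy [-109.3  -47.2] z 23.8 yaw -0.0002 zax [ 0.001 -0.001 -1.   ] F [-0.4 -0.2  1.4] w 0.0
```

View pics/s4.png

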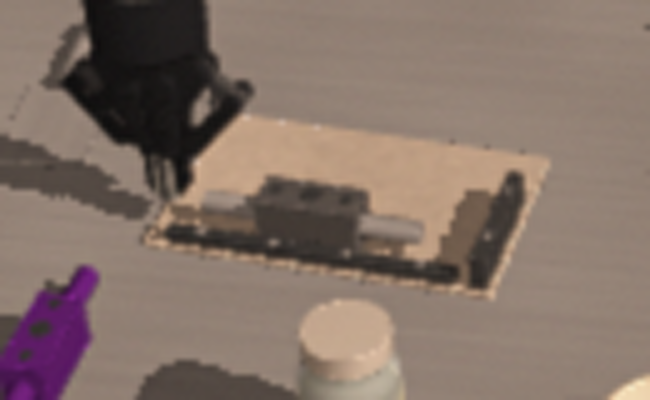

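>>> servo_tool --targets '[[[0,0.004,0.003],[0,0,0]],[[0,0.008,0.004],[0,0,0]],[[0,0.012,0.004],[0,0,0]],[[0,0.016,0.004],[0,0,0]],[[0,0.02,0.004],[0,0,0]],[[0,0.024,0.004],[0,0,0]],[[0,0.028,0.004],[0,0,0]],[[0,0.032,0.004],[0,0,0]],[[0,0.036,0.004],[0,0,0]],[[0,0.04,0.004],[0,0,0]],[[0,0.042,0.004],[0,0,0]],[[0,0.044,0.004],[0,0,0]]]' --fingers 0

```text
clock: 7.93
position: [593.7, -263.9, 18.3]
orientation: [0.047, 0.999, 0.0, 0.0]
force: [-0.3, -3.5, 2.6]
width: -0.001
```

Run:
```python
from mv import *
from rig import cams
import cv2
where(TR)
p=cams.get_image("scene"); cv2.imwrite("pics/s5.png",cv2.resize(p["image"][180:260,200:330],None,fx=5,fy=5,interpolation=cv2.INTER_CUBIC))
```

```text
t 7.93 frame xy [-65.8 -46.8] z 18.3 yaw 0.0002 zax [ 0.  0. -1.] F [-0.3 -3.5  2.6] w -0.001
```

View pics/s5.png

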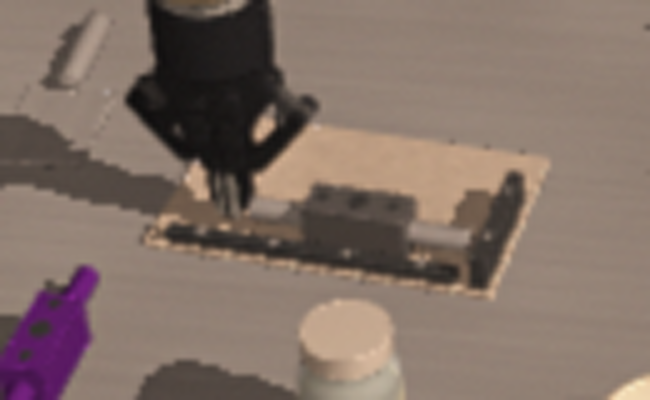

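The carriage is sliding square, and its far shaft end at (470,237) is a few mm short of the end fence. I'll keep pushing in small steps.

>>> servo_tool --targets '[[[0,0.002,0],[0,0,0]],[[0,0.004,0],[0,0,0]],[[0,0.0055,0],[0,0,0]],[[0,0.007,0],[0,0,0]]]'

```text
clock: 8.32
position: [594.3, -257.1, 18.2]
orientation: [0.047, 0.999, 0.0, -0.0]
force: [0.4, -2.1, 1.7]
width: -0.003
```

>>> servo_tool --targets '[[[0,0.001,0],[0,0,0]],[[0,0.002,0],[0,0,0]],[[0,0.003,0],[0,0,0]]]'

```text
clock: 8.57
position: [594.6, -256.2, 18.4]
orientation: [0.047, 0.999, -0.001, 0.001]
force: [-4.8, -20.3, -0.3]
width: -0.001
```

End fence reached, with about 20 N of contact. I'll back off and give one more light two-finger push against the side fence.

>>> servo_tool --targets '[[[0,-0.02,0],[0,0,0]],[[0,-0.025,-0.03],[0,0,0]],[[0,-0.025,-0.065],[0,0,0]],[[0.035,-0.01,-0.07],[0,0,0]],[[0.055,0.025,-0.07],[0,0,0]],[[0.06,0.065,-0.07],[0,0,0]],[[0.06,0.088,-0.055],[0,0,0]],[[0.06,0.088,-0.02],[0,0,0]],[[0.06,0.088,0],[0,0,0]],[[0.06,0.088,0.001],[0,0,0]]]' --fingers 0.35

```text
clock: 9.4
position: [541.5, -159.4, 14.1]
orientation: [0.047, 0.999, 0.001, -0.003]
force: [0.3, 1.0, -0.0]
width: 0.353
```

Run:
```python
from mv import *
where(TR)
```

```text
t 9.4 frame xy [33.3 15.1] z 14.1 yaw 0.0008 zax [-0.005  0.003 -1.   ] F [ 0.3  1.  -0. ] w 0.353
```

>>> servo_tool --targets '[[[-0.015,-0.003,-0.002],[0,0,0]],[[-0.025,-0.003,-0.002],[0,0,0]],[[-0.03,-0.003,-0.002],[0,0,0]],[[-0.033,-0.003,-0.002],[0,0,0]],[[-0.035,-0.003,-0.002],[0,0,0]],[[-0.0365,-0.003,-0.002],[0,0,0]],[[-0.038,-0.003,-0.002],[0,0,0]]]'

```text
clock: 9.98
position: [578.1, -167.0, 19.5]
orientation: [0.047, 0.999, 0.001, -0.003]
force: [-19.7, 0.2, 13.0]
width: 0.349
```

Run:
```python
from mv import *
where(TR)
```

```text
t 9.98 frame xy [ 29.3 -22.1] z 19.5 yaw 0.0006 zax [-0.006  0.002 -1.   ] F [-19.7   0.2  13. ] w 0.349
```

>>> servo_tool --targets '[[[0.025,0,0],[0,0,0]],[[0.03,0,-0.03],[0,0,0]],[[0.03,0,-0.07],[0,0,0]],[[0.03,0,-0.1],[0,0,0]],[[0.03,0,-0.1],[0,0,0]]]'

```text
clock: 10.4
position: [552.5, -165.4, 125.0]
orientation: [0.047, 0.999, -0.001, 0.004]
force: [0.1, 0.4, 0.5]
width: 0.35
```

Run:
```python
from mv import *
from fit import *
from rig import cams,models
where(TR); print(np.round(bot.observe()["q"],2))
p=cams.get_image("scene"); im=cv2.resize(p["image"][180:260,200:330],None,fx=6,fy=6,interpolation=cv2.INTER_CUBIC)
cv2.imwrite("pics/s6.png",im)
t=cams.get_image("top"); cv2.imwrite("pics/t6.png",cv2.resize(t["image"][150:220,330:440],None,fx=6,fy=6,interpolation=cv2.INTER_CUBIC))
x,y=loc(TR,30,-47)
for n,P in(("sc",p),("top",t)):
  for d in models.masks_of(P,"carrier")[:2]:
    print(n,d["location"],d["score"])
    if abs(proj(P,[[x,y,24]])[0]-np.array(d["location"])[::-1]).max()<25:
        r=fit(P,CAR,d["region"],(x,y,TR[2])); print(r,"tray",inv(TR,r[0]),"dyaw",r[0][2]-TR[2])
```

```text
t 10.4 frame xy [28.3  3.6] z 125.0 yaw -0.0001 zax [ 0.007 -0.003 -1.   ] F [0.1 0.4 0.5] w 0.35
[-0.41  0.55  1.79  0.    0.79 -1.88]
sc [252.0, 208.3] 0.74
sc [224.6, 273.6] 0.64
(array([ 601.651, -165.231,    1.45 ]), np.float64(110.94444444444443), np.float64(356.0)) tray [ 33.20700274 -45.3112495 ] dyaw -0.026000000000000023
top [126.4, 428.6] 0.97
top [186.5, 351.8] 0.59
(array([5.87911e+02, 9.25860e+01, 4.22000e-01]), np.float64(639.0), np.float64(639.0)) tray [288.56590228  -7.22942296] dyaw -1.054
```

View pics/s6.png

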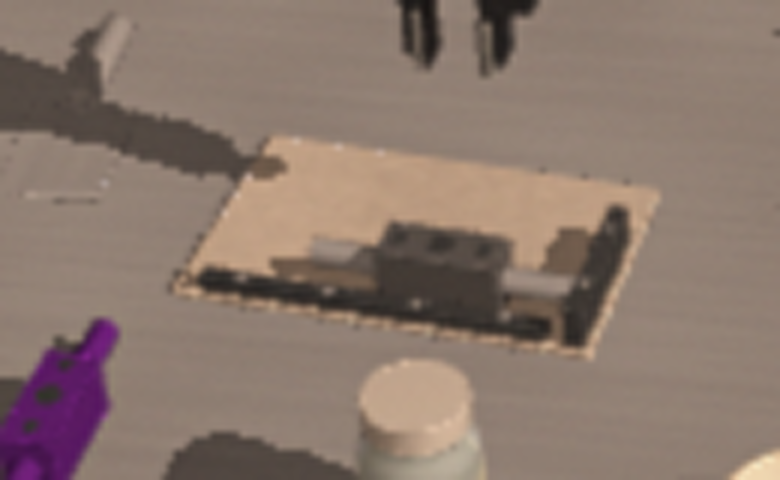

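View pics/t6.png

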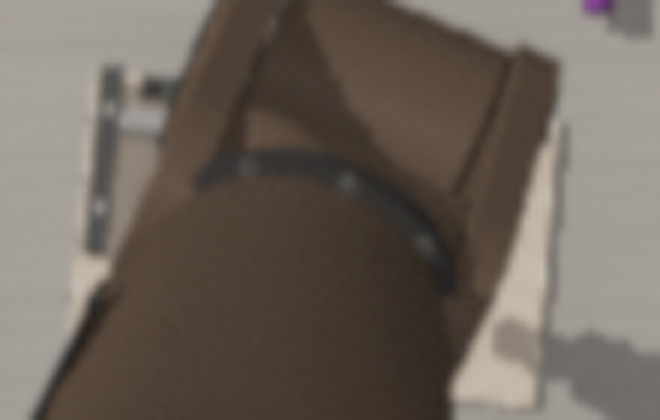

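It's squared: block face along the side fence, shaft end (575,290) on the end fence, and contact was felt on both. Now I'll turn the jaws across the block and open them.

>>> servo_tool --targets '[[[-0.01,0.002,0],[0,0,0.12]],[[-0.025,0.002,0],[0,0,0.24]],[[-0.04,0.002,0],[0,0,0.36]],[[-0.051,0.002,0],[0,0,0.48]],[[-0.051,0.002,0],[0,0,0.6]],[[-0.051,0.002,0],[0,0,0.72]],[[-0.051,0.002,0],[0,0,0.84]],[[-0.051,0.002,0],[0,0,0.96]],[[-0.051,0.002,0],[0,0,1.08]],[[-0.051,0.002,0],[0,0,1.2]],[[-0.051,0.002,0.02],[0,0,1.32]],[[-0.051,0.002,0.035],[0,0,1.44]]]' --fingers 1

```text
clock: 11.6
position: [601.3, -167.3, 82.3]
orientation: [0.696, 0.718, -0.0, -0.001]
force: [0.8, -1.3, -0.6]
width: 0.998
```

>>> servo_tool --targets '[[[0,0,0],[0,0,0.124]],[[0,0,0],[0,0,0.13]],[[0,0,0],[0,0,0.13]]]' --fingers 1

```text
clock: 11.85
position: [601.4, -167.4, 83.0]
orientation: [0.738, 0.674, -0.0, -0.001]
force: [-0.2, -0.7, -0.4]
width: 1.001
```

Run:
```python
from mv import *
where(TR); rel(TR,30,-47.8,18.5,-np.pi/2)
```

```text
t 11.85 frame xy [ 31.  -45.3] z 83.0 yaw -1.5667 zax [-0.002  0.001 -1.   ] F [-0.2 -0.7 -0.4] w 1.001
goal [ 603.8 -168.7   18.5] shift m [-0.0011  0.0026  0.0645] turn [-0.002  -0.0007  0.0041] |t| 65 deg 0.3
```

>>> servo_tool --targets '[[[-0.001,0.0025,0.02],[-0.002,0,0.004]],[[-0.001,0.0025,0.04],[-0.002,0,0.004]],[[-0.001,0.0025,0.055],[-0.002,0,0.004]],[[-0.001,0.0025,0.062],[-0.002,0,0.004]],[[-0.001,0.0025,0.0645],[-0.002,0,0.004]],[[-0.001,0.0025,0.0645],[-0.002,0,0.004]],[[-0.001,0.0025,0.0645],[-0.002,0,0.004]]]' --fingers 1

```text
clock: 12.43
position: [604.6, -168.9, 20.5]
orientation: [0.741, 0.672, 0.001, 0.001]
force: [0.7, -0.5, 0.9]
width: 1.0
```

Run:
```python
from mv import *
from rig import cams
import cv2
where(TR)
p=cams.get_image("scene"); im=cv2.resize(p["image"][170:260,200:330],None,fx=6,fy=6,interpolation=cv2.INTER_CUBIC)
cv2.imwrite("pics/s7.png",im)
```

```text
t 12.43 frame xy [ 29.8 -48.6] z 20.5 yaw -1.5729 zax [ 0.003 -0.    -1.   ] F [ 0.7 -0.5  0.9] w 1.0
```

View pics/s7.png

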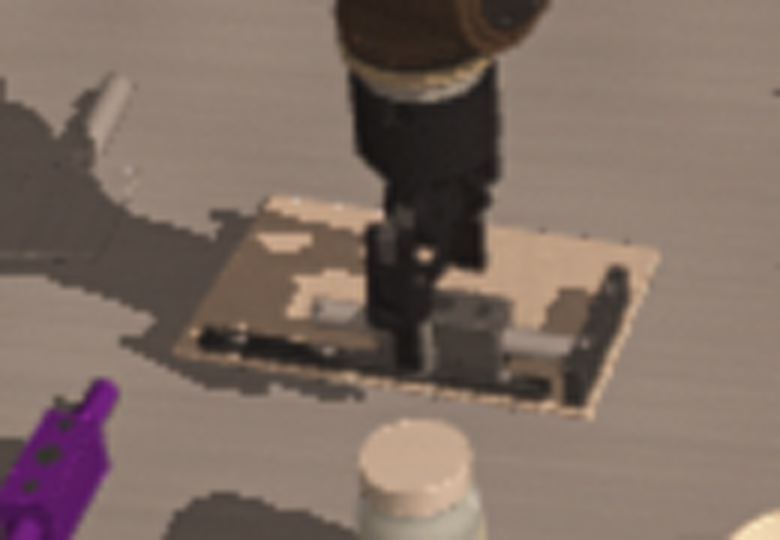

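Run:
```python
from mv import *
from fit import *
s=pickle.load(open("s3.pkl","rb"))
f=lambda x,y,z:np.round((proj(s,[[*loc(TR,x,y),z]])[0]-[200,170]+.5)*6)
for x in(20,30,40): print(x,"fingertip",f(x,-48-50,33),f(x,-48-50,80),"block top -y edge",f(x,-62,42))
print("block top corners",f(-5,-62,42),f(65,-62,42),f(-5,-32,42),f(65,-32,42))
```

```text
20 fingertip [390. 373.] [384. 303.] block top -y edge [412. 318.]
30 fingertip [408. 376.] [402. 306.] block top -y edge [429. 321.]
40 fingertip [426. 378.] [420. 308.] block top -y edge [447. 324.]
block top corners [368. 312.] [491. 331.] [387. 279.] [508. 297.]
```

>>> servo_tool --targets '[[[0,-0.0005,0.001],[0,0,0]],[[0,-0.0005,0.001],[0,0,0]],[[0,-0.0005,0.001],[0,0,0]],[[0,-0.0005,0.001],[0,0,0]],[[0,-0.0005,0.001],[0,0,0]],[[0,-0.0005,0.001],[0,0,0]],[[0,-0.0005,0.001],[0,0,0]]]' --fingers 0

```text
clock: 13.07
position: [604.0, -168.8, 19.2]
orientation: [0.741, 0.672, 0.001, 0.001]
force: [-0.3, -0.3, 5.7]
width: 0.333
```

Run:
```python
from mv import *
where(TR)
```

```text
t 13.07 frame xy [ 29.9 -47.9] z 19.2 yaw -1.5739 zax [ 0.003 -0.    -1.   ] F [-0.3 -0.3  5.7] w 0.333
```

>>> servo_tool --targets '[[[0,0,-0.005],[0,0,0]],[[0,0,-0.015],[0,0,0]],[[0,0,-0.03],[0,0,0]],[[0,0,-0.05],[0,0,0]],[[0,0,-0.075],[0,0,0]],[[0,0,-0.095],[0,0,0]],[[0,0,-0.105],[0,0,0]],[[0,0,-0.105],[0,0,0]]]' --fingers 0

```text
clock: 13.73
position: [604.2, -168.9, 126.3]
orientation: [0.741, 0.672, 0.002, 0.002]
force: [0.0, 0.4, -3.5]
width: 0.338
```

Run:
```python
from mv import *
from rig import cams
import cv2
where(TR)
p=cams.get_image("scene"); im=cv2.resize(p["image"][140:260,200:330],None,fx=5,fy=5,interpolation=cv2.INTER_CUBIC)
cv2.imwrite("pics/s8.png",im)
rel(ST,0,0,130,-np.pi/2)
```

```text
t 13.73 frame xy [ 29.8 -48.2] z 126.3 yaw -1.5739 zax [ 0.005 -0.001 -1.   ] F [ 0.   0.4 -3.5] w 0.338
goal [514.5 150.2 130. ] shift m [ 0.3087 -0.1199 -0.006 ] turn [ 0.0033  0.0009 -0.3502] |t| 331 deg 20.1
```

View pics/s8.png

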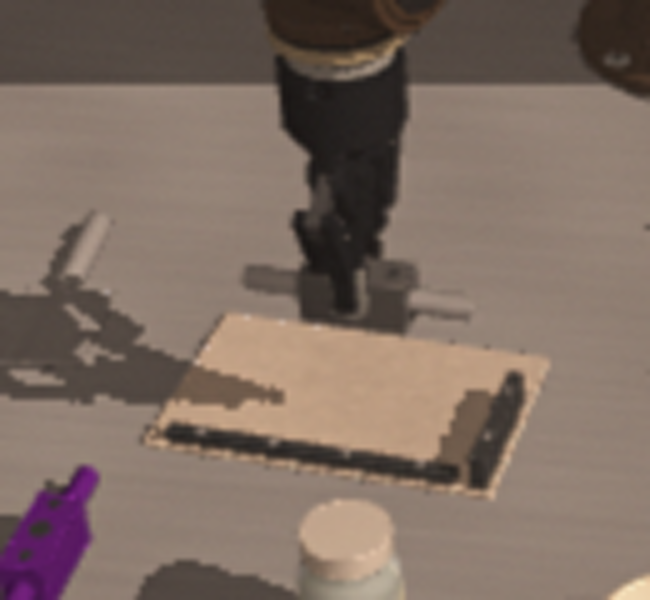

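Held square and upright, with a weight of 3.5 N. I'll carry it over to the stand.

>>> servo_tool --targets '[[[0.03,-0.01,-0.009],[0,0,-0.04]],[[0.06,-0.023,-0.009],[0,0,-0.08]],[[0.09,-0.035,-0.009],[0,0,-0.12]],[[0.125,-0.048,-0.009],[0,0,-0.16]],[[0.16,-0.062,-0.009],[0,0,-0.2]],[[0.195,-0.076,-0.009],[0,0,-0.24]],[[0.23,-0.09,-0.009],[0,0,-0.28]],[[0.26,-0.101,-0.009],[0,0,-0.31]],[[0.285,-0.11,-0.009],[0,0,-0.34]],[[0.3,-0.117,-0.009],[0.003,0.001,-0.35]],[[0.309,-0.12,-0.009],[0.003,0.001,-0.35]],[[0.309,-0.12,-0.009],[0.003,0.001,-0.35]]]' --fingers 0

```text
clock: 14.78
position: [513.4, 151.9, 131.5]
orientation: [0.612, 0.791, -0.001, -0.001]
force: [-0.1, -0.2, -3.4]
width: 0.339
```

Run:
```python
from mv import *
from rig import cams
import cv2,pickle
where(ST)
p=cams.get_image("scene");pickle.dump(p,open("s9.pkl","wb")); im=cv2.resize(p["image"][130:260,310:450],None,fx=4.6,fy=4.6,interpolation=cv2.INTER_CUBIC)
cv2.imwrite("pics/s9.png",im)
p=cams.get_image("top"); pickle.dump(p,open("t9.pkl","wb"));im=cv2.resize(p["image"][140:260,210:350],None,fx=4.6,fy=4.6,interpolation=cv2.INTER_CUBIC)
cv2.imwrite("pics/t9.png",im)
rel(ST,0,0,90,-np.pi/2)
```

```text
t 14.78 frame xy [1.9 0.6] z 131.5 yaw -1.5695 zax [-0.003  0.    -1.   ] F [-0.1 -0.2 -3.4] w 0.339
goal [514.5 150.2  90. ] shift m [-0.      0.0003  0.0419] turn [-0.0018 -0.0008 -0.0003] |t| 42 deg 0.1
```

View pics/s9.png

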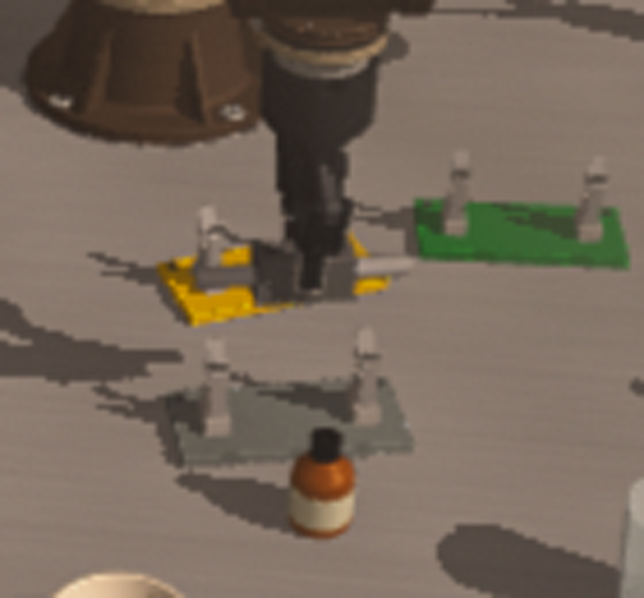

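View pics/t9.png

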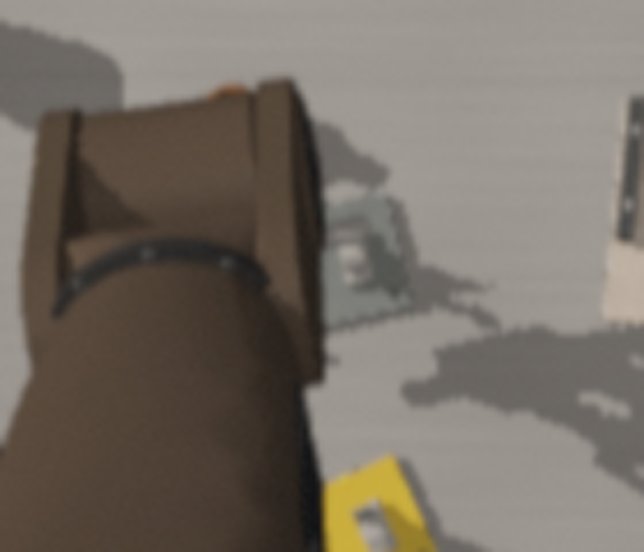

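Run:
```python
from mv import *
from fit import *
s=pickle.load(open("s9.pkl","rb"))
f=lambda x,y,z:(proj(s,[[*loc(ST,x,y),z]])[0]-[310,130]+.5)*4.6
k=4.6
im=cv2.resize(s["image"][130:260,310:450],None,fx=k,fy=k,interpolation=cv2.INTER_CUBIC)
def draw(parts,dx,dy,dz,col):
    for P in parts:
        uv=np.array([f(p[0]+dx,p[1]+dy,p[2]+dz) for p in P]); cv2.polylines(im,[cv2.convexHull((uv*8).astype(np.int32))],True,col,1,cv2.LINE_AA,3)
draw(CAR,1,0.5,136-24,(0,255,0))
draw([boxpts(170,80,0,10),boxpts(14,26,75,75,-55,0),boxpts(14,26,75,75,55,0),boxpts(14,16,10,44,-55,0),boxpts(14,16,10,44,55,0)],0,0,0,(255,0,255))
cv2.imwrite("pics/ov9.png",im)
X,u,v=cloud(s); L=np.array([inv(ST,q) for q in X]) if 0 else None
c,sn=np.cos(ST[2]),np.sin(ST[2]); d=X[:,:2]-ST[:2]; lx=c*d[:,0]+sn*d[:,1]; ly=-sn*d[:,0]+c*d[:,1]
for nm,sx in(("a",-55),("b",55)):
    m=(abs(lx-sx)<16)&(abs(ly)<25)&(X[:,2]>55)&(X[:,2]<85)
    print(nm,m.sum(),np.round([lx[m].mean(),ly[m].mean(),lx[m].min(),lx[m].max(),ly[m].min(),ly[m].max(),X[m,2].max()],1))
t=pickle.load(open("top0.pkl","rb")); X,u,v=cloud(t);d=X[:,:2]-ST[:2]; lx=c*d[:,0]+sn*d[:,1]; ly=-sn*d[:,0]+c*d[:,1]
for nm,sx in(("a",-55),("b",55)):
    m=(abs(lx-sx)<16)&(abs(ly)<25)&(X[:,2]>50)&(X[:,2]<90)
    print("top",nm,m.sum(),np.round([lx[m].mean(),ly[m].mean(),lx[m].min(),lx[m].max(),ly[m].min(),ly[m].max(),X[m,2].max()],1))
```

```text
a 38 [-52.9  -1.6 -59.  -46.5 -18.   15.7  76.9]
b 34 [ 57.   -2.2  50.7  63.6 -15.5  12.9  74.4]
top a 32 [-55.5  -0.5 -61.8 -49.7 -14.   15.8  81.4]
top b 30 [ 54.2  -0.6  48.6  59.6 -14.4  15.1  78. ]
```

View pics/ov9.png

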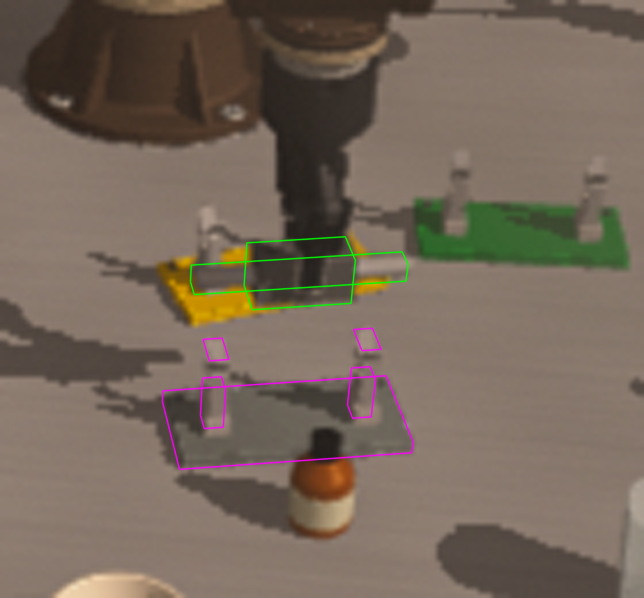

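Carriage and clips line up within about 2 mm in both views. I'll go down to just above the flared tips.

>>> servo_tool --targets '[[[0,0,0.015],[-0.002,-0.001,0]],[[0,0,0.035],[-0.002,-0.001,0]],[[0,0,0.05],[-0.002,-0.001,0]],[[0,0,0.057],[-0.002,-0.001,0]],[[0,0,0.059],[-0.002,-0.001,0]],[[0,0,0.059],[-0.002,-0.001,0]],[[0,0,0.059],[-0.002,-0.001,0]]]' --fingers 0

```text
clock: 15.47
position: [514.8, 150.2, 74.1]
orientation: [0.613, 0.79, 0.001, 0.001]
force: [0.2, 0.5, -2.5]
width: 0.337
```

Run:
```python
from mv import *
from rig import cams
import cv2,pickle
where(ST)
p=cams.get_image("scene");pickle.dump(p,open("s10.pkl","wb")); im=cv2.resize(p["image"][150:250,330:420],None,fx=6,fy=6,interpolation=cv2.INTER_CUBIC)
cv2.imwrite("pics/s10.png",im)
rel(ST,-1,0,47,-np.pi/2)
```

```text
t 15.47 frame xy [-0.  -0.3] z 74.1 yaw -1.5717 zax [ 0.002  0.    -1.   ] F [ 0.2  0.5 -2.5] w 0.337
goal [514.7 149.2  47. ] shift m [-0.0011 -0.0003  0.0273] turn [ 0.0023  0.0002 -0.0007] |t| 27 deg 0.1
```

View pics/s10.png

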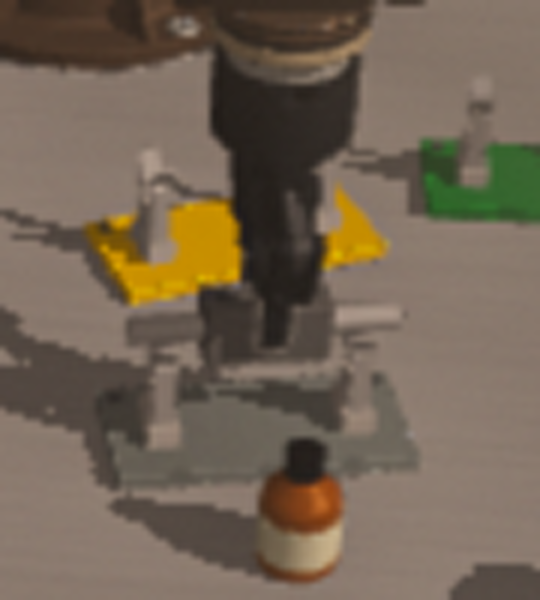

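The shaft is above both clips at (162,330) and (358,318), with the block between them. Pressing down slowly.

>>> servo_tool --targets '[[[0,0,0.004],[0.001,0,0]],[[-0.001,0,0.007],[0.002,0,0]],[[-0.001,0,0.01],[0.002,0,0]],[[-0.001,0,0.0125],[0.002,0,0]],[[-0.001,0,0.015],[0.002,0,0]]]' --fingers 0

```text
clock: 15.93
position: [515.3, 149.8, 59.0]
orientation: [0.613, 0.79, 0.0, 0.0]
force: [0.7, -0.2, 6.2]
width: 0.338
```

>>> servo_tool --targets '[[[0,0,0.0015],[0,0,0]],[[0,0,0.003],[0,0,0]],[[0,0,0.0045],[0,0,0]],[[0,0,0.006],[0,0,0]]]' --fingers 0

```text
clock: 16.27
position: [514.5, 149.7, 52.3]
orientation: [0.613, 0.79, -0.0, -0.0]
force: [2.5, 0.5, -3.5]
width: 0.336
```

Run:
```python
from mv import *
where(ST); print(bot.observe()["torque"])
```

```text
t 16.27 frame xy [-0.5  0.1] z 52.3 yaw -1.571 zax [-0.001 -0.    -1.   ] F [ 2.5  0.5 -3.5] w 0.336
[ 0.08786769 -0.32146233 -0.04584838]
```

Force peaked near 10 N relative to the weight and then dropped, so the shaft is past the narrow part. Going on to the saddle.

>>> servo_tool --targets '[[[0,0,0.0015],[0,0,0]],[[0,0,0.003],[0,0,0]],[[0,0,0.0045],[0,0,0]],[[0,0,0.0055],[0,0,0]]]' --fingers 0

```text
clock: 16.6
position: [514.9, 149.7, 47.0]
orientation: [0.613, 0.79, -0.0, -0.0]
force: [-0.8, -0.1, 12.6]
width: 0.339
```

>>> servo_tool --targets '[[[0,0,0.001],[0,0,0]],[[0,0,0.0015],[0,0,0]]]' --fingers 0

```text
clock: 16.77
position: [514.9, 149.7, 46.9]
orientation: [0.613, 0.79, 0.0, 0.0]
force: [-2.8, -1.1, 23.4]
width: 0.34
```

Run:
```python
from mv import *
from rig import cams
import cv2,pickle
where(ST); print(bot.observe()["torque"])
p=cams.get_image("scene"); im=cv2.resize(p["image"][150:250,330:420],None,fx=6,fy=6,interpolation=cv2.INTER_CUBIC)
cv2.imwrite("pics/s11.png",im)
```

```text
t 16.77 frame xy [-0.6 -0.2] z 46.9 yaw -1.5709 zax [ 0.001 -0.    -1.   ] F [-2.8 -1.1 23.4] w 0.34
[-0.13786285  0.55304314 -0.02121106]
```

View pics/s11.png

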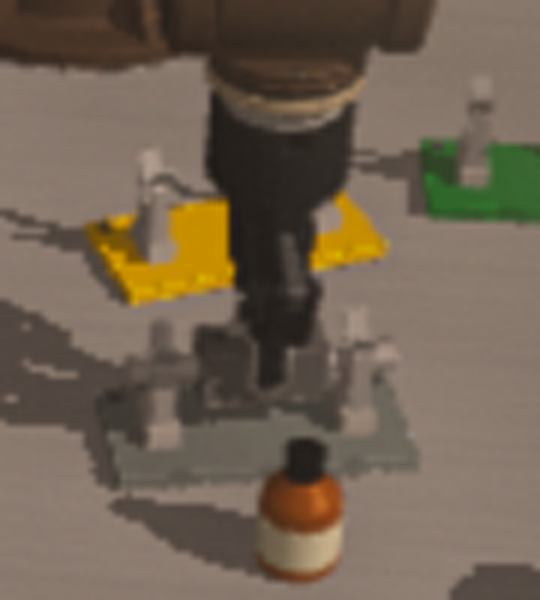

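The stop is hard at TCP z 46.9 (seat predicted 47.2) with 23 N, and both shaft ends are down in the clips at (162,370) and (358,355). I'll relax the press and release with a partial opening, because the bottle is close.

>>> servo_tool --targets '[[[0,0,-0.0015],[0,0,0]],[[0,0,-0.0015],[0,0,0]]]' --fingers 0

```text
clock: 16.98
position: [514.9, 149.7, 47.2]
orientation: [0.613, 0.79, 0.0, 0.0]
force: [4.8, 1.3, -6.7]
width: 0.34
```

>>> servo_tool --targets '[[[0,0,0],[0,0,0]],[[0,0,0],[0,0,0]],[[0,0,0],[0,0,0]],[[0,0,0],[0,0,0]],[[0,0,0],[0,0,0]]]' --fingers 0.6

```text
clock: 17.4
position: [514.3, 149.6, 47.0]
orientation: [0.613, 0.79, -0.001, -0.0]
force: [-0.4, -0.6, 1.0]
width: 0.601
```

>>> servo_tool --targets '[[[0,0,-0.01],[0,0,0]],[[0,0,-0.03],[0,0,0]],[[0,0,-0.06],[0,0,0]],[[0,0,-0.095],[0,0,0]],[[0,0,-0.13],[0,0,0]],[[0,0,-0.15],[0,0,0]],[[-0.04,-0.01,-0.15],[0,0,0]],[[-0.08,-0.02,-0.15],[0,0,0]],[[-0.12,-0.02,-0.15],[0,0,0]],[[-0.16,-0.02,-0.15],[0,0,0]],[[-0.2,-0.02,-0.15],[0,0,0]],[[-0.22,-0.02,-0.15],[0,0,0]]]' --fingers 0.6

```text
clock: 18.4
position: [550.7, -72.1, 198.0]
orientation: [0.613, 0.79, -0.0, 0.0]
force: [-0.7, -0.4, -0.5]
width: 0.602
```

Run:
```python
from mv import *
from fit import *
from rig import cams,models
where(ST)
for n,(u0,v0,u1,v1) in(("scene",(330,150,420,250)),("top",(220,140,330,230))):
    p=cams.get_image(n); im=cv2.resize(p["image"][v0:v1,u0:u1],None,fx=6,fy=6,interpolation=cv2.INTER_CUBIC); cv2.imwrite(f"pics/{n}12.png",im)
    X,u,v=cloud(p); c,s=np.cos(ST[2]),np.sin(ST[2]); d=X[:,:2]-ST[:2]; lx=c*d[:,0]+s*d[:,1]; ly=-s*d[:,0]+c*d[:,1]
    m=(abs(lx)<33)&(abs(ly)<13)&(X[:,2]>50)&(X[:,2]<120); print(n,"block top z",np.round(np.percentile(X[m,2],[10,50,90]),1))
    for q in(-1,1):
        k=m&(lx*q>10); print("  side",q,round(np.median(X[k,2]),1))
        k=(abs(lx*q-69)<5)&(abs(ly)<7)&(X[:,2]>35)&(X[:,2]<90); print("  shaft end",q,k.sum(),np.round(np.percentile(X[k,2],[50,90]),1) if k.any() else None)
    for dd in models.masks_of(p,"carrier")[:3]: print(n,np.round(dd["location"]),round(dd["score"],2))
```

```text
t 18.4 frame xy [-224.3   20.4] z 198.0 yaw -1.5729 zax [ 0.    -0.001 -1.   ] F [-0.7 -0.4 -0.5] w 0.602
scene block top z [66.9 69.7 72.4]
  side -1 69.6
  shaft end -1 6 [57.6 59.3]
  side 1 70.1
  shaft end 1 7 [55.2 59.8]
scene [254. 207.] 0.82
scene [212. 373.] 0.78
top block top z [66.8 71.3 73.9]
  side -1 71.1
  shaft end -1 16 [58.1 62.6]
  side 1 71.1
  shaft end 1 16 [59.7 62.9]
top [200. 268.] 0.93
top [128. 430.] 0.67
top [193. 396.] 0.39
```

View pics/scene12.png

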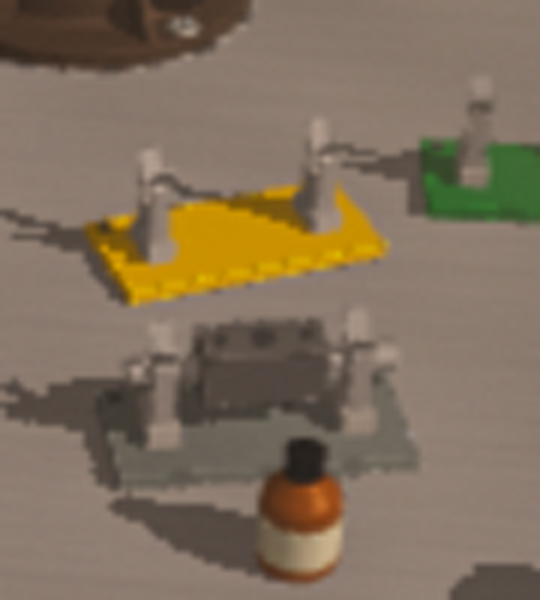

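View pics/top12.png

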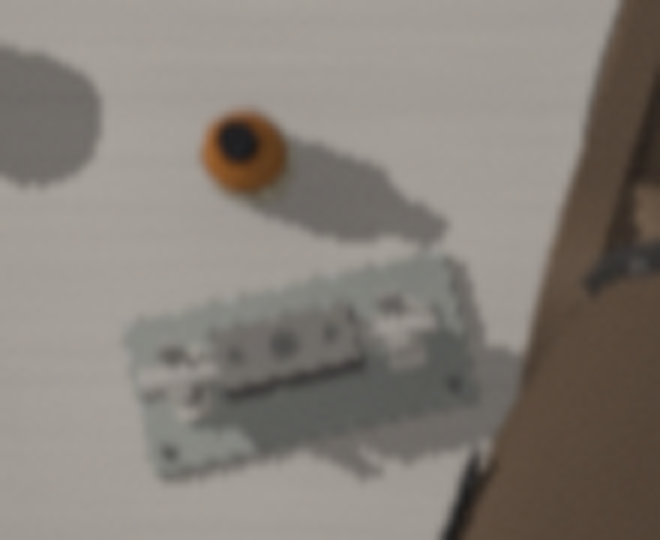

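The block top is at 70 mm on both sides, as expected when seated. It is upright, both shaft ends are in the clips, the bottle hasn't moved, and the robot is clear. Handing in.

Run:
```python
from rig import bot
print(bot.close_job(), bot.observe()["clock"])
```

```text
the job is handed in; nothing more can be done
the job is handed in; nothing more can be done
```

The carriage was squared on the tray, let go, picked up and snapped into the grey clip stand. I handed the job in at about 18.5 s of the 61 s allowed.

- **Squaring:** I pushed the block against the side fence with two fingertips. I then pushed a shaft end until the other end met the end fence at about 20 N, and pressed the side once more, also at about 20 N. After backing off, the scene picture showed it flat on both fences.
- **Seating:** I gripped the block across its width and lowered it into the clips. The force rose and then dropped as the shaft went past the narrow part. It then stopped hard at TCP height 46.9 mm (47.2 mm expected), and I pressed to 23 N.
- **Last checks:**
  - The block top is level end to end, at about 70 mm in the scene view and 71 mm in the top view; 70 mm was expected.
  - Both shaft ends are in the clips, and the block is upright.
  - The bottle and both look-alike stands are where they were. I did not re-measure the other bystanders, but the arm was never close to them.
  - The gripper is clear, with no force on it.

**Checks that failed or disagreed:**
- A camera fit of the squared carriage came out about 3 mm and 0.03 rad off. That view showed a similar offset of 2–3 mm elsewhere, so I trusted the contact forces.
- The top camera could not confirm the squaring, because the arm was in the way.

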